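# Pulse a core plug in the sample mill

## Task

Give the rock core in the sample mill a pulse: take the loose lid by its bar grip, enter its two lugs in the slots of the mill's collar and push it home, so that its sprung foot rides up on the core. Then turn it clockwise (seen from above) half way to its lock, to the pulse dot 30 degrees on, where the mill runs only while the lid is held against its return spring, and finish while still gripping it there. Never turn it on into the lock click at 60 degrees (the core would overheat), and leave everything else where it stands.

Things in the scene. Friction and masses are not known exactly. Their poses are not given: they have to be found in the camera images.
- mill: sample mill, fixed: white housing 150 mm wide, deck 80 mm high, sloping console at the front, steel collar on the deck. Origin on the worktop under the collar's centre; x to the back (away from the console), z up; housing from x = -118 to +75 mm. Black marks on the deck, front and back alike: radial line at the slot, dot 30 degrees clockwise of it (pulse), bar 60 degrees clockwise (lock)
- collar (a point): centre of the collar's mouth, at the level of its top face, 110 mm above the mill's origin; axes as the mill. Collar: 44 mm outer radius, top lip 6 mm thick with a round mouth of 30 mm radius; under the lip is a groove in which the lugs turn
- slot_front (a point): middle of the front entry slot in the collar's lip, at its top face, 33 mm from the collar's centre along the mill's -x. The slot is 22 mm wide and reaches out to 38 mm radius; an equal one lies opposite, along +x
- mill_lid: loose bayonet lid, about 180 g, standing upright on its lower rim. Origin at the rim's centre, z up. Hollow plug of 28 mm radius (25.5 at its lower edge), 16 mm long, under a flange of 42 mm radius, z = 16 to 24 mm. It is the same after half a turn. Home when the flange meets the collar's top: its origin is then 94 mm above the mill's; the sprung foot may lift it up to 2 mm from there
- lid_grip (a point): middle of the black bar grip on top of the lid, on its axis, 45 mm above its lower rim; axes as the lid. The bar is 56 mm long (lid x), 16 mm wide (lid y: grasp across it) and spans 24 to 65 mm above the rim; the flange's top is 21 mm below this point
- lug (a point): one of two lugs of the lid, 34 mm from its axis along lid +x, 5 mm above its rim; the other lies opposite. Each is 14 mm wide, from 2 to 8 mm above the rim, out to 36 mm radius, under the ends of the bar; black arrows on the flange show them. The lid enters with lid x along mill x (either way round) within 6 degrees and 2 mm, and cannot turn until it is home
- lid_gauge (a joint): how far the sprung foot in the lid's plug is pushed up, m: 0 hanging free, up to 0.012. Foot: rubber disc of 24 mm diameter, 1 mm above the lower rim; a steel pin rises as far out of the bar grip's top. Spring 2.5 N at 0, 5.5 N at 0.012. With the lid home on the loaded mill it reads 0.004 to 0.009, by the core's height
- pulse_switch (a joint): turn of the mill's sprung interlock ring, hidden in the groove, rad: 0 at rest. The lugs meet it after about 0.2 rad of clockwise twist from the slots, so it reads the lid's twist less 0.2 (0.32 at the pulse dot). Its spring turns the lid back with 0.12 N m at 0 and 0.17 N m at 0.32. From about 0.57 the lock's detent balls resist; the click is at 0.85
- core: rock core plug in the mill's chamber, grey cylinder of 34 mm diameter and 40 mm tall, upright on the collar's axis; its top is 6 to 11 mm below the collar's top. Origin at the centre of its lower end. Fixed in the chamber, not to be handled
- dish: petri dish, 63 mm across and 13 mm high, loose bystander on the worktop; origin at the centre of its underside
- pen: pen lying on the worktop, 137 mm long, loose bystander
- pad: block of sticky notes, 76 mm square and 18 mm high, loose bystander
- tweezers: steel forceps lying flat, 125 mm long, loose bystander
- calc: desk calculator, 115 x 70 x 15 mm, loose bystander
- samples: specimen cup with screw lid, 65 mm across and 66 mm high, loose bystander

How it is judged:
By the outcome, as a careful person would: the job done as asked, in the order asked, and still so for the second after the job is handed in, while the arm keeps its last pose, push and grip.
It also fails if it takes over 42 s, if anything falls off the work surface, if the arm or the gripper's body presses on something with over 40 N, if the wrist force passes 120 N, or if a joint passes its speed limit or range.

## Robot

A 6-joint arm with a two-finger parallel gripper is mounted at the origin on a cart in front of the work surface, level with it; the furniture and walls round the work are solid. World frame = base frame: x ahead of the robot, y to its left, z up, the work surface at z = 0. Lengths are in m, angles in rad, forces in N, time in s.
With the tool pointing down it reaches from about 0.325 to 0.75 m from the base axis. Payload 7.6 kg.
Tool frame: the origin (TCP) lies between the finger pads; the fingertips stand 19 mm ahead of it and the grasp point (between the pads) is the TCP; y points along the fingers, x is the direction in which the jaws open and shut, and the axes are right-handed (so a half turn about y gives the same grasp; the last joint's range is limited). The gripper opens to 85 mm and grips with 20 to 120 N. Pads are 22 mm wide; open, the fingers measure 114 mm over their backs; the gripper's body (76 mm by 85 mm) begins 54 mm behind the grasp point. The pads swing forward as they close: fully open they stand 13 mm farther back than shut.
Start: joints at [1.235, 0.052, 1.401, -0, 1.689, -0.07], TCP at [0.138, 0.507, 0.25] pointing down, gripper open.
Joint ranges: [-2.9, 2.9], [-0.91, 2.17], [0.12, 2.37], [-1.06, 4.2], [0.26, 2.73], [-2.93, 2.93]. Speed limits (rad/s): [2.57, 2.57, 3.01, 3.14, 3.14, 3.14].

## Interface

Orientations are given as a rotation vector (axis times angle).
In Python, from bench import r, cams, ticket gives the robot as it stands.
- The arm moves only by the tool servo_tool, never from a script. Its argument "moves" is a list of rows, each a list of 5 numbers: the shift along the tool's x, y, z as a fraction of full scale, then the turn about the tool's y as a fraction of full scale, then the opening, from -1 (shut) to 1 (fully open), so that 0 is half open. In form: [[x, y, z, spin, hand], ...]. A call has 1 to 20 rows; each row is the pose to reach, as a shift and turn from the pose commanded when the call began, along the tool's axes at that moment, turning the shorter way round; what a row does not reach only later rows make up. Full scale, the value 1, is 0.2 m for a shift and 180 degrees for a turn. A row lasts 1/10 s, in which the tool goes at most 50 mm and 8.59 degrees, less where a joint would pass 70% of its speed; a pose out of reach is approached as far as the arm can. A call with a number of a shift or a turn outside -1 to 1 is refused whole. A call with a gripper value outside its range is refused whole. The fingers move at their own pace and stop on an object; "newtons" is the grip in N (left out, the last holds). Time passes only in rows, so rows that repeat a pose let the fingers close. It gives the time, the measured TCP pose, the force and the opening at its end, in the units of the state.
- r.get_obs(): the state, without advancing time (a new reading comes with each control period).
- cams.get_image(name): name is "side" or "top"; returns a dict with "color" (400x640x3 uint8, red, green, blue), "mtx" (3x3 intrinsics, pixels), "origin" and "rotation" of the camera in the world. Camera axes: x right, y up, looking along -z (the intrinsics and any distortion apply to the point x, -y, -z); pixel columns grow to the right and rows downward; lengths in m; the calibration is good to about 2 mm. A picture is of the moment at which its call begins. There is no depth.
- ticket.finish_job(): hands the job in, once; it reports no verdict.
The state is a dict: "t": time; "qpos": joint angles; "qd": joint speeds; "effort": joint torques, N m; "tcp_pos": TCP position; "tcp_rot": TCP orientation; "wrist_force": force on the tool from outside, world axes, zero at the start; "wrist_torque": the same for the moment, N m; "opening": finger opening in m.
Only numpy, scipy, OpenCV 4.12 (cv2) and the standard library are available. Lean on these libraries where they do the work, as an engineer would, in place of code of your own. Each camera call takes 0.05 s, during which the arm holds its last target. There are 200 camera calls.

## Working session

There is one attempt and no reset: what is moved stays moved. The work goes in short steps, Python scripts to look and compute and a tool call to move; the robot and the scene stay as the last step left them, time stands still between calls to the robot, and variables do not carry over. Pictures are saved under pics/ and viewed, on a budget of 10 in all, crops included, one or two more only if the job needs it, and the job is handed in when it is done.

Besides the shell and the picture viewer there is one more tool, called after "Emit:" in YAML: its name, and indented under it one key for each argument. servo_tool: Moves the arm, as the interface text tells. Shift numbers are shares of 0.2 m and turn numbers shares of 180 degrees, none past 1 either way. Its arguments: {"type":"object","properties":{"moves":{"type":"array","items":{"type":"array","items":{"type":"number","minimum":-1,"maximum":1}}},"newtons":{"type":"number"}},"required":["moves"]}

```bash
mkdir -p pics; cat > h.py <<'E'
import numpy as np, cv2
from bench import r, cams, ticket
from scipy.spatial.transform import Rotation as R
def shot(n,name):
    d=cams.get_image(n); cv2.imwrite(f'pics/{name}.png',d['color'][...,::-1]); return d
def cast(d,uv,z):
    K=np.array(d['mtx']);uv=np.atleast_2d(np.array(uv,float))
    p=np.c_[uv,np.ones(len(uv))]@np.linalg.inv(K).T
    w=(p*[1,-1,-1])@np.array(d['rotation']).T; o=np.array(d['origin'])
    return o+w*((z-o[2])/w[:,2:])
def proj(d,P):
    c=(np.atleast_2d(P)-np.array(d['origin']))@np.array(d['rotation'])*[1,-1,-1]
    q=c@np.array(d['mtx']).T; return q[:,:2]/q[:,2:]
E
python3 - <<'E'
from h import *
import pickle
a=shot('top','top0');b=shot('side','side0')
for d in(a,b): print({k:(np.round(v,3).tolist() if k!='color' else 0) for k,v in d.items()})
pickle.dump((a,b),open('im0.pkl','wb'))
o=r.get_obs();print(o); print(R.from_rotvec(o['tcp_rot']).as_matrix().round(3))
E
```

```text
{'color': 0, 'mtx': [[392.755, 0.0, 319.125], [0.0, 392.755, 198.657], [0.0, 0.0, 1.0]], 'origin': [0.379, -0.077, 1.281], 'rotation': [0.066, -0.07, -1.574]}
{'color': 0, 'mtx': [[408.473, 0.0, 319.164], [0.0, 408.473, 201.259], [0.0, 0.0, 1.0]], 'origin': [0.22, -1.189, 0.828], 'rotation': [0.995, -0.121, -0.223]}
{'t': 0.1, 'qpos': array([ 1.23471106e+00,  5.27851622e-02,  1.40160420e+00,  2.62838190e-06,
        1.68857265e+00, -7.03030809e-02]), 'qd': array([-0.0004616 , -0.00198998, -0.00319509, -0.00092675, -0.00315153,
       -0.00013369]), 'effort': array([ 1.18052503e-03, -3.82583821e+01, -3.60984135e+01, -1.32263717e-04,
        4.82126459e-03,  2.60678348e-05]), 'tcp_pos': array([0.13780191, 0.50635555, 0.24956025]), 'tcp_rot': array([-1.32405235, -1.0103671 ,  1.01227454]), 'wrist_force': array([0.33764206, 0.61404923, 0.03539404]), 'wrist_torque': array([-0.02914479, -0.0273437 ,  0.00477609]), 'opening': 0.08543118440114707}
[[ 0.263 -0.    -0.965]
 [ 0.965 -0.001  0.263]
 [-0.001 -1.     0.   ]]
```

Rotation is a rotation vector; fix the helper accordingly.

```bash
sed -i "s/np.array(d\['rotation'\])/R.from_rotvec(d['rotation']).as_matrix()/" h.py; python3 -c "
from h import *;import pickle
a,b=pickle.load(open('im0.pkl','rb'))
print(cast(a,[319,199],0),cast(b,[319,199],0))"
```

```text
[[ 0.4888992  -0.07913919  0.        ]] [[0.53361405 0.07825563 0.        ]]
```

View pics/top0.png

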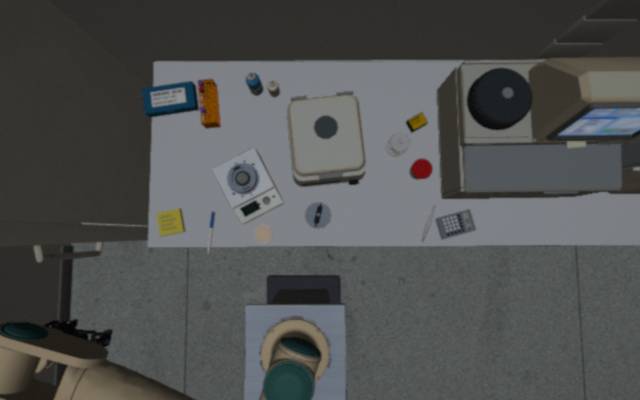

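View pics/side0.png

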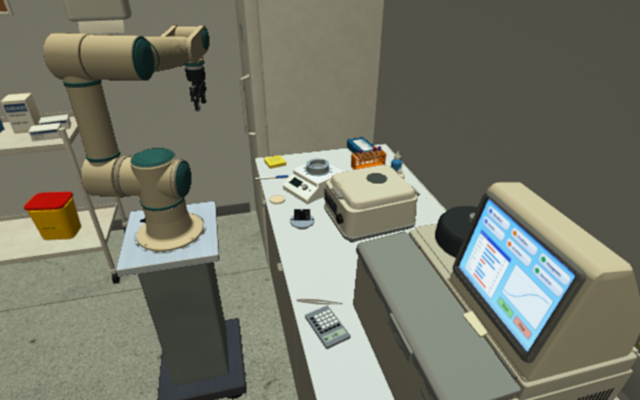

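The top view shows the mill with its collar near (243,178) and its console towards (262,207). The lid is at (318,214), with its bar near image-vertical, and a tall centrifuge stands at (327,138). I'll enlarge the top view for detail.

```bash
python3 - <<'E'
from h import *;import pickle
a,b=pickle.load(open('im0.pkl','rb'))
c=a['color'][140:250,205:365][...,::-1]
c=cv2.resize(c,None,fx=5,fy=5,interpolation=cv2.INTER_CUBIC)
c=np.clip(c.astype(float)*1.3,0,255).astype(np.uint8)
cv2.imwrite('pics/topz.png',c)
c=b['color'][140:240,260:430][...,::-1]
cv2.imwrite('pics/sidez.png',cv2.resize(c,None,fx=4.5,fy=4.5,interpolation=cv2.INTER_CUBIC))
print(cast(a,[[243,178]],.11),cast(a,[318,214],.045),cast(a,[[288,97],[355,94],[366,175],[293,185]],.15))
E
```

```text
[[0.54372458 0.14925861 0.11      ]] [[ 0.43764105 -0.07570105  0.045     ]] [[ 0.77910348  0.01156309  0.15      ]
 [ 0.78752503 -0.1867029   0.15      ]
 [ 0.54547868 -0.2157531   0.15      ]
 [ 0.51705451 -0.00362281  0.15      ]]
```

View pics/topz.png

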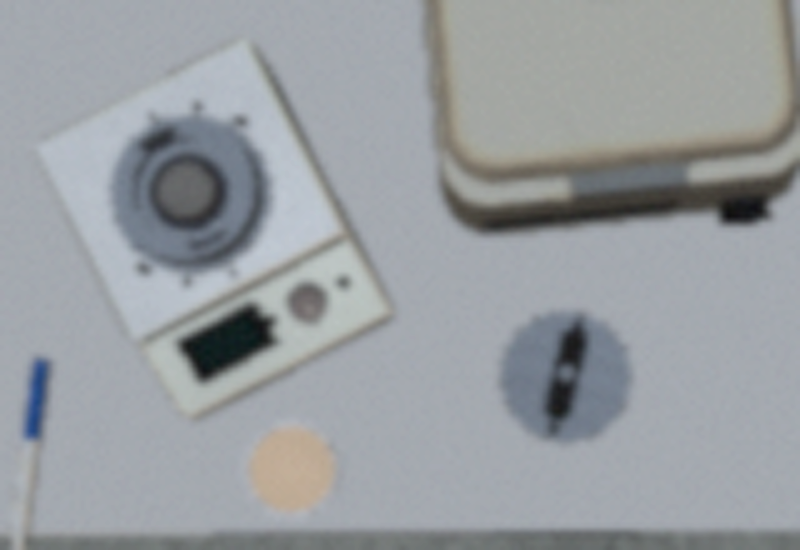

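View pics/sidez.png

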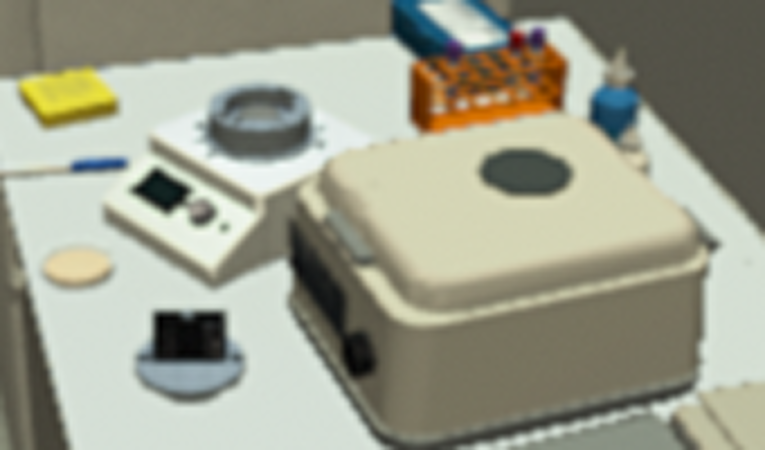

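The enlarged views show:
- Deck marks, in enlarged pixels: back slot line (150,115), dot (198,106) and bar (242,120). Front slot line (235,272), dot (187,282) and bar (143,268). This order is clockwise.
- Lid: centre near (565,376), arrow ends near (552,435) and (580,315).
- The collar is open and the core can be seen inside it.

Next come sub-pixel measurements.

```bash
cat > meas.py <<'E'
from h import *;import pickle
a,b=pickle.load(open('im0.pkl','rb'))
g=cv2.cvtColor(a['color'],cv2.COLOR_RGB2GRAY).astype(float)
def z2n(X,Y): return (X+.5)/5-.5+205,(Y+.5)/5-.5+140
def blob(X,Y,h=2):
    u,v=z2n(X,Y)
    for _ in range(3):
        iu,iv=int(round(u)),int(round(v)); w=g[iv-h:iv+h+1,iu-h:iu+h+1]; d=np.clip(np.percentile(w,85)-w-4,0,None)
        yy,xx=np.mgrid[iv-h:iv+h+1,iu-h:iu+h+1]; u,v=(d*xx).sum()/d.sum(),(d*yy).sum()/d.sum()
    return u,v
B=np.array([blob(*p) for p in[(150,115),(198,106),(242,120)]]);F=np.array([blob(*p) for p in[(235,272),(187,282),(143,268)]])
Bw,Fw=cast(a,B,.08),cast(a,F,.08)
print('marks px',B.round(1).tolist(),F.round(1).tolist()); d=Bw-Fw
C=((Bw+Fw)/2); print('centers',C.round(4).tolist(),'r',np.linalg.norm(d,axis=1).round(4)/2)
print('yaw',(np.degrees(np.arctan2(d[:,1],d[:,0]))+[0,30,60]).round(2))
# housing edges
m=(g>np.median(g[150:240,150:200])-0)
# lid
w=a['color'][195:235,298:340].astype(int); gg=g[195:235,298:340]
tab=np.median(gg); msk=(gg<tab-12).astype(np.uint8); print('table',tab)
cs,_=cv2.findContours(msk,cv2.RETR_EXTERNAL,cv2.CHAIN_APPROX_NONE); c=max(cs,key=cv2.contourArea)
e=cv2.fitEllipse(c); print('ellipse',e); 
u=np.array(e[0])+[298,195]; print('lid flange',u,cast(a,u,.024),'diam',np.array(e[1])*(1.281-.024)/392.755)
blk=(gg<45).astype(np.uint8); ys,xs=np.nonzero(blk); P=np.c_[xs+298,ys+195].astype(float); print('blk n',len(P),gg.min())
W=cast(a,P,.06)[:,:2]; mu=W.mean(0); _,s,vt=np.linalg.svd(W-mu); print('bar c',mu,'yaw',np.degrees(np.arctan2(vt[0,1],vt[0,0])),'len',np.ptp((W-mu)@vt[0]))
A=np.array([blob(580,315),blob(552,435)]);Aw=cast(a,A,.024);dd=Aw[0]-Aw[1];print('arrows',A,Aw.mean(0),'yaw',np.degrees(np.arctan2(dd[1],dd[0])),np.linalg.norm(dd))
print(gg.astype(int)[::1,10:34])
E
python3 meas.py
```

```text
marks px [[237.2, 166.1], [243.9, 163.8], [251.6, 165.4]] [[249.4, 191.8], [242.1, 192.8], [234.4, 191.5]]
centers [[0.5451, 0.1542, 0.08], [0.547, 0.155, 0.08], [0.5466, 0.155, 0.08]] r [0.0443 0.0451 0.0481]
yaw [25.73 27.22 27.38]
table 129.0
ellipse ((19.756654739379883, 19.928293228149414), (25.899560928344727, 26.026033401489258), 137.32420349121094)
lid flange [317.75665474 214.92829323] [[ 0.43567085 -0.0748958   0.024     ]] diam [0.08289073 0.0832955 ]
blk n 51 21.0
bar c [ 0.43627845 -0.07516471] yaw 165.88325205249697 len 0.05432409706888334
arrows [[319.7407155  206.08074957]
 [315.56568686 224.0179964 ]] [ 0.43534151 -0.07457658  0.024     ] yaw -13.324531557176599 0.05896444738465759
[[129 130 131 130 130 131 131 129 129 131 129 130 130 130 130 130 130 130
  129 131 129 130 130 129]
 [129 129 132 130 130 130 130 129 130 130 130 131 130 131 129 130 131 130
  130 130 129 131 130 130]
 [129 130 130 130 131 129 129 128 129 130 131 128 131 130 129 130 130 129
  130 130 130 129 129 131]
 [131 130 129 130 129 129 130 130 130 129 129 129 130 129 130 129 130 130
  128 129 129 1
[... 2948 characters left out ...]
30 128 127 125 121 118 117 113 110 110 113 119 123 121 122 127 128
  131 130 128 130 130 129]
 [129 131 128 129 130 128 129 127 126 122 123 125 127 129 129 128 129 130
  130 129 129 130 130 130]
 [131 130 129 130 130 129 129 129 129 129 129 128 130 129 130 130 129 130
  129 129 131 129 129 129]
 [130 129 129 129 129 129 129 131 129 129 130 130 129 130 129 130 129 130
  130 131 128 129 129 130]
 [129 130 131 130 130 130 129 131 128 130 129 130 129 130 131 130 131 129
  128 130 129 129 128 131]
 [130 130 129 130 130 129 129 129 130 131 130 130 131 130 130 130 131 130
  130 130 132 129 130 130]
 [130 128 128 130 129 129 130 130 130 130 130 130 130 130 129 130 131 129
  130 130 129 130 129 130]]
```

The lid is at about (0.4355, -0.0747) with bar yaw -13.7°. The measured flange is 83 mm across against 84 mm given. The mill is at about (0.546, 0.155) with yaw about 27.5°, and I'll refine that later. Moving towards the lid now.

Emit:
servo_tool:
  moves:
    - [-0.805, 0, -0.733, 0, 1]
    - [-0.805, 0, -0.733, 0, 1]
    - [-0.805, 0, -0.733, 0, 1]
    - [-0.805, 0, -0.733, 0, 1]
    - [-0.805, 0, -0.733, 0, 1]
  newtons: 40

```text
t: 0.6
tcp_pos: [0.2381, 0.3099, 0.2501]
tcp_rot: [-1.325, -1.009, 1.009]
wrist_force: [-0.2, 0.6, 0.1]
opening: 0.086
```

Emit:
servo_tool:
  moves:
    - [-0.805, 0, -0.733, 0, 1]
    - [-0.805, 0, -0.733, 0, 1]
    - [-0.805, 0, -0.733, 0, 1]
    - [-0.805, 0, -0.733, 0, 1]
    - [-0.805, 0, -0.733, 0, 1]

```text
t: 1.1
tcp_pos: [0.3371, 0.1156, 0.25]
tcp_rot: [-1.326, -1.008, 1.008]
wrist_force: [0.1, 1.3, 0.3]
opening: 0.0856
```

Emit:
servo_tool:
  moves:
    - [-0.805, 0.4, -0.733, -0.0083, 1]
    - [-0.805, 0.4, -0.733, -0.0083, 1]
    - [-0.805, 0.65, -0.733, -0.0083, 1]
    - [-0.805, 0.65, -0.733, -0.0083, 1]
    - [-0.805, 0.65, -0.733, -0.0083, 1]
    - [-0.805, 0.65, -0.733, -0.0083, 1]
    - [-0.805, 0.65, -0.733, -0.0083, 1]

```text
t: 1.8
tcp_pos: [0.4347, -0.0754, 0.119]
tcp_rot: [-1.311, -1.027, 1.03]
wrist_force: [-0.1, 1.0, 0.6]
opening: 0.085
```

Emit:
servo_tool:
  moves:
    - [0.004, 0.18, -0.003, 0, 1]
    - [0.004, 0.345, -0.003, 0, 1]
    - [0.004, 0.345, -0.003, 0, 1]
    - [0.004, 0.345, -0.003, 0, 1]
    - [0.004, 0.345, -0.003, 0, -1]
    - [0.004, 0.345, -0.003, 0, -1]
    - [0.004, 0.345, -0.003, 0, -1]
    - [0.004, 0.345, -0.003, 0, -1]
    - [0.004, 0.345, -0.003, 0, -1]
    - [0.004, 0.345, -0.003, 0, -1]
    - [0.004, 0.345, -0.003, 0, -1]
    - [0.004, 0.345, -0.003, 0, -1]
  newtons: 50

```text
t: 3.0
tcp_pos: [0.4364, -0.0744, 0.0517]
tcp_rot: [-1.313, -1.031, 1.031]
wrist_force: [-1.2, -0.8, 5.6]
opening: 0.015
```

Emit:
servo_tool:
  moves:
    - [0, -0.2, 0, 0, -1]
    - [0, -0.45, 0, 0, -1]
    - [0.1, -0.745, 0.05, 0, -1]
    - [0.3, -0.745, 0.15, 0, -1]
    - [0.55, -0.745, 0.25, 0, -1]
    - [0.827, -0.745, 0.282, 0, -1]
    - [0.827, -0.745, 0.282, 0, -1]
    - [0.827, -0.745, 0.282, 0, -1]
    - [0.827, -0.745, 0.282, 0, -1]
  newtons: 60

```text
t: 3.9
tcp_pos: [0.4205, 0.099, 0.1997]
tcp_rot: [-1.313, -1.03, 1.032]
wrist_force: [-0.8, 0.1, -0.9]
opening: 0.0153
```

```bash
python3 - <<'E'
from h import *;import pickle
o=r.get_obs();print(o['tcp_pos'],o['wrist_force'],o['opening'],o['qpos'].round(2)); M=R.from_rotvec(o['tcp_rot']).as_matrix();print(M.round(3))
print('jaw yaw',np.degrees(np.arctan2(M[1,0],M[0,0])))
# refine mill from im0: high-res marks, using local-contrast (blackhat) with upsampling
a,b=pickle.load(open('im0.pkl','rb'))
g=cv2.cvtColor(a['color'],cv2.COLOR_RGB2GRAY)[150:205,215:270]
G=cv2.resize(g,None,fx=8,fy=8,interpolation=cv2.INTER_CUBIC)
bh=cv2.morphologyEx(G,cv2.MORPH_BLACKHAT,cv2.getStructuringElement(cv2.MORPH_ELLIPSE,(33,33)))
pts=[]
n,l,s,c=cv2.connectedComponentsWithStats((bh>14).astype(np.uint8))
for i in range(1,n):
    m=l==i; ys,xs=np.nonzero(m); w=bh[m].astype(float); X,Y=(w@xs)/w.sum(),(w@ys)/w.sum()
    u,v=(X+.5)/8-.5+215,(Y+.5)/8-.5+150; p=cast(a,[u,v],.08)[0]; q=p[:2]-[.5465,.155]
    if s[i,4]>40: print((round(u,1),round(v,1)),s[i,4],p.round(4)[:2],'r',np.linalg.norm(q).round(4),'ang',np.degrees(np.arctan2(q[1],q[0])).round(1))
print('deck corners',cast(a,[[(X+.5)/5-.5+205,(Y+.5)/5-.5+140] for X,Y in[(250,38),(38,150),(355,235),(140,340)]],.08).round(4)[:,:2].tolist())
E
```

```text
[0.42047385 0.09900983 0.19966045] [-0.84831813  0.08389919 -0.88570113] 0.015288447000218948 [ 0.15 -0.2   1.74 -0.    1.6  -1.18]
[[ 0.238 -0.001 -0.971]
 [ 0.971 -0.001  0.238]
 [-0.001 -1.     0.001]]
jaw yaw 76.25644277450802
(np.float64(262.6), np.float64(162.1)) 3807 [0.5974 0.0952] r 0.0785 ang -49.6
(np.float64(244.0), np.float64(160.8)) 218 [0.6016 0.1526] r 0.0551 ang -2.5
(np.float64(252.7), np.float64(163.8)) 272 [0.5923 0.1256] r 0.0544 ang -32.7
(np.float64(236.2), np.float64(167.9)) 1221 [0.5796 0.1765] r 0.0394 ang 33.0
(np.float64(253.7), np.float64(182.5)) 3273 [0.5338 0.1219] r 0.0355 ang -111.0
(np.float64(243.0), np.float64(178.5)) 5154 [0.5464 0.1549] r 0.0001 ang -155.6
(np.float64(232.8), np.float64(173.2)) 253 [0.5631 0.1868] r 0.0359 ang 62.4
(np.float64(244.4), np.float64(188.4)) 99 [0.5158 0.1504] r 0.0311 ang -171.5
(np.float64(257.2), np.float64(195.5)) 4043 [0.4937 0.1108] r 0.0688 ang -140.1
(np.float64(240.5), np.float64(191.9)) 172 [0.5048 0.1621] r 0.0423 ang 170.3
(np.float64(233.3), np.float64(193.3)) 325 [0.5007 0.1843] r 0.0544 ang 147.4
(np.float64(251.3), np.float64(194.3)) 112 [0.4974 0.129 ] r 0.0555 ang -152.1
(np.float64(242.0), np.float64(196.0)) 150 [0.4923 0.1575] r 0.0542 ang 177.3
(np.float64(266.5), np.float64(197.9)) 189 [0.4861 0.0823] r 0.0945 ang -129.7
(np.float64(248.5), np.float64(204.0)) 348 [0.4675 0.137 ] r 0.081 ang -167.2
(np.float64(257.9), np.float64(203.9)) 219 [0.4676 0.1084] r 0.0916 ang -149.4
deck corners [[0.6442, 0.1203], [0.5745, 0.2504], [0.5209, 0.0544], [0.4567, 0.1857]]
```

The mill fit is consistent. The dots and bars both give a centre of (0.5467, 0.1550) and yaw 27.4°, with the marks at 54.5 mm radius. The front slot mark gives about 27.9°. Moving to hover above the collar, aligned with the slots.

Emit:
servo_tool:
  moves:
    - [0.06, 0, -0.08, -0.04, -1]
    - [0.15, 0, -0.2, -0.08, -1]
    - [0.25, 0, -0.33, -0.12, -1]
    - [0.35, 0, -0.45, -0.16, -1]
    - [0.425, 0, -0.55, -0.2, -1]
    - [0.425, 0, -0.55, -0.229, -1]
    - [0.425, 0, -0.55, -0.229, -1]
    - [0.425, 0, -0.55, -0.229, -1]
    - [0.425, 0, -0.55, -0.229, -1]

```text
t: 4.8
tcp_pos: [0.5476, 0.1552, 0.2004]
tcp_rot: [-0.945, -1.551, 1.551]
wrist_force: [0.5, 0.2, -0.7]
opening: 0.0154
```

```bash
python3 - <<'E'
from h import *;import pickle
o=r.get_obs();print(o['t'],o['tcp_pos'],o['wrist_force'],o['opening'],o['qpos'].round(2)); M=R.from_rotvec(o['tcp_rot']).as_matrix();print(M.round(3))
print('jaw yaw',np.degrees(np.arctan2(M[1,0],M[0,0])))
a=shot('top','top1');b=shot('side','side1');pickle.dump((a,b),open('im1.pkl','wb'))
p=proj(b,o['tcp_pos'])[0].astype(int);q=proj(a,o['tcp_pos'])[0].astype(int);print(p,q)
f=lambda d,p:cv2.resize(d['color'][p[1]-35:p[1]+45,p[0]-50:p[0]+50][...,::-1],None,fx=6,fy=6,interpolation=cv2.INTER_CUBIC)
cv2.imwrite('pics/s1.png',f(b,p));print('side crop origin',p-[50,35])
E
```

```text
4.8 [0.54755654 0.15521536 0.20044213] [ 0.491675    0.24537527 -0.65745955] 0.015405364158913967 [ 0.21  0.2   1.34  0.    1.6  -1.84]
[[-0.459  0.    -0.889]
 [ 0.889  0.    -0.459]
 [-0.    -1.    -0.   ]]
jaw yaw 117.30845244005428
[317 141] [234 172]
side crop origin [267 106]
```

View pics/s1.png

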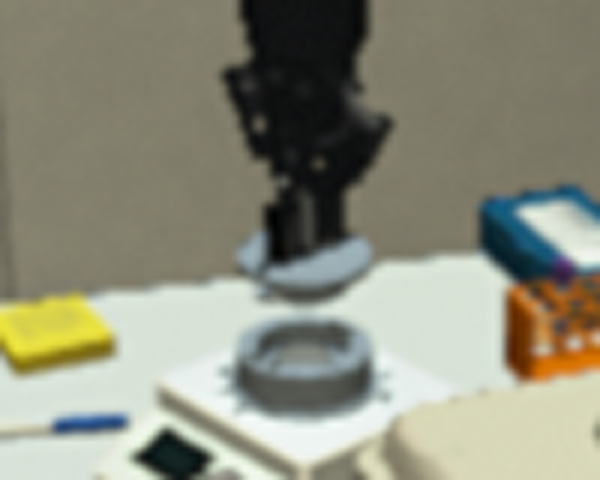

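The side crop shows the lid hovering over the collar. The flange spans (240,255) to (372,250), the collar (235,325) to (375,410). The flange may be slightly tilted, so I'll compare it with its predicted level outline.

```bash
cat > ov.py <<'E'
from h import *
def overlay(d,tcp,yaw,name,cx,cy,w=64,hh=50,f=10,off=.0517,gap=0):
    S=cv2.resize(d['color'][cy-hh//2:cy+hh//2,cx-w//2:cx+w//2][...,::-1],None,fx=f,fy=f,interpolation=cv2.INTER_CUBIC)
    t=np.linspace(0,2*np.pi,90); 
    def ring(c,rad,col):
        P=np.array(c)+np.c_[rad*np.cos(t),rad*np.sin(t),0*t]; q=(proj(d,P)-[cx-w//2,cy-hh//2]+.5)*f-.5
        for x,y in q: cv2.circle(S,(int(x),int(y)),1,col,-1)
    c=np.array(tcp)-[0,0,off]+np.array([*(-.0009*np.array([np.cos(yaw),np.sin(yaw)])),0])
    ring(c+[0,0,.024],.042,(0,0,255)); ring(c+[0,0,.016],.042,(0,160,255)); ring(c,.0255,(0,255,0))
    m=np.array([.5467,.155,0]); ring(m+[0,0,.11],.044,(255,0,255)); ring(m+[0,0,.11],.030,(255,0,255)); ring(m+[0,0,.08],.044,(255,0,0))
    cv2.imwrite(f'pics/{name}.png',S); return S
E
python3 - <<'E'
from ov import *;import pickle
a,b=pickle.load(open('im1.pkl','rb')); tcp=[.54756,.15521,.20044]
s=overlay(b,tcp,np.radians(27.3),'ov_s',317,155); t=overlay(a,tcp,np.radians(27.3),'ov_t',238,176,w=50)
cv2.imwrite('pics/ov.png',cv2.resize(np.hstack([s,t]),None,fx=.7,fy=.7,interpolation=cv2.INTER_AREA))
E
```

```text
(no output)
```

View pics/ov.png

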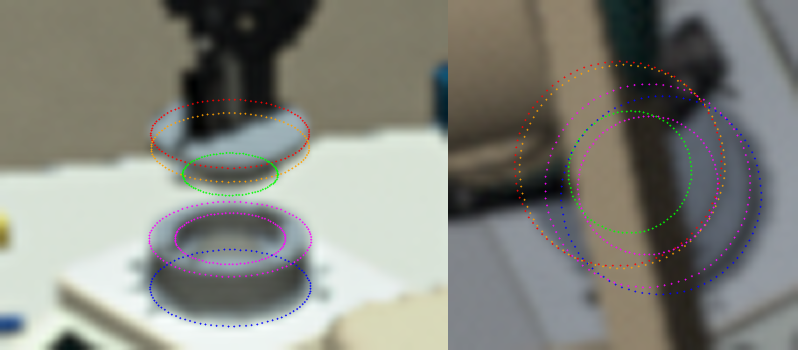

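```bash
python3 - <<'E'
from h import *;import pickle
a,b=pickle.load(open('im1.pkl','rb'))
c=b['color'][138:162,302:334].astype(int)
np.set_printoptions(linewidth=250)
print('b-r');print(c[...,2]-c[...,0]);print('gray');print(c.mean(2).astype(int))
tcp=np.array([.5468,.1548,.2004]);t=np.linspace(0,2*np.pi,400)
for off in(.0517,.0487):
  for z,rad in((.024,.042),(.016,.042),(0,.0255)):
    P=tcp+[0,0,z-off]+np.c_[rad*np.cos(t),rad*np.sin(t),0*t];q=proj(b,P);print(off,z,q.min(0).round(1),q.max(0).round(1))
E
```

```text
b-r
[[-22 -23 -22 -23 -23 -22 -22 -21 -23 -22 -17  -6   0   0  -1  -3  -2   1   1   1   1  -4 -14 -22 -25 -22 -22 -22 -21 -22 -23 -22]
 [-22 -22 -23 -23 -22 -22 -22 -21 -21 -20 -14  -5   0   1  -1  -3  -4  -2   1   2   2  -4 -15 -21 -22 -22 -22 -22 -22 -23 -23 -22]
 [-22 -22 -23 -23 -22 -22 -23 -22 -18 -11  -6   0   2   0  -1  -3  -4  -2   1   2   2  -2 -13 -22 -22 -22 -22 -22 -23 -22 -23 -23]
 [-23 -22 -23 -22 -23 -22 -22 -21 -17  -6   0   2   1  -1  -2  -4  -5  -2   2   2   2  -4 -14 -22 -21 -23 -22 -22 -22 -22 -22 -21]
 [-23 -22 -21 -21 -22 -22 -23 -22 -19  -8   1   2   0  -2  -2  -4  -5  -2   0   3   2  -3 -15 -22 -22 -23 -22 -22 -22 -22 -23 -22]
 [-22 -23 -23 -22 -22 -23 -23 -21 -16  -7   0   1   0  -2  -1  -5  -5  -2   1   2   1  -3 -14 -21 -22 -22 -23 -23 -23 -22 -23 -22]
 [-22 -22 -23 -23 -23 -24 -21 -11   2   3   1   2   0  -2  -2  -3  -5  -3   0   1   0  -2 -11 -16 -18 -22 -24 -23 -23 -22 -22 -22]
 [-23 -22 -22 -22 -22 -18  -7  11  23  15   4  -1   0  -2  -2  -4  -4  -3   0  -2  -2   3   6   9   7  -3 -18 -23 -24 -22 -22 -21]
 [-23 -23 -22 -21 -16   1  16  23  25  15   4  -
[... 4736 characters left out ...]
185 185 192 202 203 204 209 214 217 220 220 219 219 219 219 218 219]
 [219 218 219 219 220 219 217 212 202 192 179 167 159 156 152 145 143 148 155 150 143 160 180 198 210 217 219 220 219 219 219 219]
 [218 219 219 219 218 211 201 189 172 155 137 116 103  97  96  92  92  95  99  91  84  97 122 154 183 202 214 219 219 219 218 219]
 [218 218 219 218 210 192 176 163 139 108  87  79  77  79  80  80  79  80  80  78  72  73  86 119 156 180 201 217 220 219 218 218]]
0.0517 0.024 [306.1 143.8] [328.7 153.6]
0.0517 0.016 [306.2 145.7] [328.7 155.6]
0.0517 0 [310.7 151.4] [324.3 157.5]
0.0487 0.024 [306.1 143.1] [328.8 152.8]
0.0487 0.016 [306.2 145. ] [328.7 154.8]
0.0487 0 [310.6 150.7] [324.3 156.7]
```

The flange edges are level left to right, at row 148 on both sides, so there is no tilt. The lid sits about 1 px (3 mm) higher in the pads than predicted, which doesn't matter because the push home is felt by force. Next I'll check the collar against the lid laterally in the same side image.

```bash
python3 - <<'E'
from h import *;import pickle
a,b=pickle.load(open('im1.pkl','rb'))
np.set_printoptions(linewidth=250)
g=b['color'].astype(float).mean(2)
for v in range(164,171): print(v,g[v,300:336].astype(int))
t=np.linspace(0,2*np.pi,400)
for z in(.11,.095,.08):
    q=proj(b,np.array([.5467,.155,z])+.044*np.c_[np.cos(t),np.sin(t),0*t]);print(z,q.min(0).round(2),q.max(0).round(2))
E
```

```text
164 [219 220 222 225 228 220 187 163 151 125  88  91 109 113 117 124 129 131 130 130 123 121 126 116 118 144 162 160 169 201 227 226 221 219 218 218]
165 [224 228 231 233 235 219 166 135 128 109 104 126 133 124 127 132 134 135 136 135 132 131 143 154 156 164 159 140 147 198 235 235 230 225 221 219]
166 [232 234 235 232 225 203 143 106 119 126 136 142 124 122 139 144 146 148 148 146 144 139 146 159 165 160 141 109 119 193 236 236 234 232 229 224]
167 [236 236 233 209 178 165 117  75  89 115 135 139 127 142 160 162 163 167 167 164 158 153 147 142 139 125 102  75 102 179 223 225 230 234 233 230]
168 [237 236 232 207 175 151 104  67  69  84  97 106 113 129 140 141 145 152 151 145 136 128 123 110  94  81  70  61  92 158 195 200 223 233 234 234]
169 [237 238 238 236 217 165 102  67  67  74  79  83  87  92  95  96  99 102 101  98  92  90  89  83  75  70  64  63  95 158 199 217 232 235 235 234]
170 [238 238 236 231 207 161 115  83  70  73  78  81  82  82  82  83  83  84  85  84  82  81  80  78  75  71  65  69 108 163 200 221 232 235 235 235]
0.11 [305.86 158.37] [329.03 169.09]
0.095 [305.93 161.82] [328.99 172.65]
0.08 [306.01 165.23] [328.94 176.17]
```

The lid and collar agree to 0.4 mm laterally. Descending, slowly near the collar.

Emit:
servo_tool:
  moves:
    - [0, 0.08, 0, 0, -1]
    - [0, 0.16, 0, 0, -1]
    - [0, 0.18, 0, 0, -1]
    - [0, 0.2, 0, 0, -1]
    - [0, 0.2, 0, 0, -1]

```text
t: 5.4
tcp_pos: [0.5477, 0.1561, 0.1605]
tcp_rot: [-0.943, -1.553, 1.553]
wrist_force: [-0.2, 0.5, -1.3]
opening: 0.0148
```

Emit:
servo_tool:
  moves:
    - [0, 0.01, 0, 0, -1]
    - [0, 0.02, 0, 0, -1]
    - [0, 0.03, 0, 0, -1]
    - [0, 0.04, 0, 0, -1]
    - [0, 0.04, 0, 0, -1]

```text
t: 5.9
tcp_pos: [0.5478, 0.1562, 0.1524]
tcp_rot: [-0.943, -1.553, 1.553]
wrist_force: [-0.6, 0.5, 2.3]
opening: 0.0152
```

Emit:
servo_tool:
  moves:
    - [0, 0.01, 0, 0, -1]
    - [0, 0.02, 0, 0, -1]
    - [0, 0.025, 0, 0, -1]
    - [0, 0.025, 0, 0, -1]

```text
t: 6.3
tcp_pos: [0.5478, 0.1562, 0.1474]
tcp_rot: [-0.943, -1.554, 1.553]
wrist_force: [-0.1, -0.4, 2.3]
opening: 0.015
```

```bash
cat > st.py <<'E'
from h import *
o=r.get_obs();M=R.from_rotvec(o['tcp_rot']).as_matrix()
print(o['t'],o['tcp_pos'].round(4),'F',o['wrist_force'].round(1),'T',o['wrist_torque'].round(3),o['opening'],'jaw',np.degrees(np.arctan2(M[1,0],M[0,0])).round(2),'q6',o['qpos'][5].round(3))
E
python3 st.py
```

```text
6.3 [0.5478 0.1562 0.1474] F [-0.1 -0.4  2.3] T [-0.044  0.079 -0.006] 0.01504445518891222 jaw 117.49 q6 -1.838
```

Emit:
servo_tool:
  moves:
    - [0, 0.008, 0, 0, -1]
    - [0, 0.015, 0, 0, -1]
    - [0, 0.015, 0, 0, -1]

```text
t: 6.6
tcp_pos: [0.5479, 0.1563, 0.1459]
tcp_rot: [-0.944, -1.554, 1.553]
wrist_force: [-3.7, -0.6, 9.8]
opening: 0.0151
```

Emit:
servo_tool:
  moves:
    - [0, 0.007, 0, 0, -1]
    - [0, 0.014, 0, 0, -1]
    - [0, 0.014, 0, 0, -1]

```text
t: 6.9
tcp_pos: [0.548, 0.1563, 0.1458]
tcp_rot: [-0.945, -1.555, 1.552]
wrist_force: [-13.2, -2.9, 24.4]
opening: 0.015
```

```bash
python3 st.py
```

```text
6.9 [0.548  0.1563 0.1458] F [-13.2  -2.9  24.4] T [-0.541  2.092 -0.024] 0.015041654317531523 jaw 117.49 q6 -1.838
```

Firm contact at TCP z = 0.146 with a 13 N side load. I'll ease off, shift 1 mm along -lid x (the way it is being pushed) and look.

Emit:
servo_tool:
  moves:
    - [0, -0.012, 0.006, 0, -1]
    - [0, -0.012, 0.006, 0, -1]
    - [0, -0.012, 0.006, 0, -1]

```text
t: 7.2
tcp_pos: [0.5476, 0.156, 0.1459]
tcp_rot: [-0.945, -1.557, 1.551]
wrist_force: [0.6, 0.5, 10.0]
opening: 0.0153
```

```bash
python3 st.py; python3 - <<'E'
from ov import *;import pickle
a=cams.get_image('top');b=cams.get_image('side');pickle.dump((a,b),open('im2.pkl','wb'))
f=lambda d,cx,cy:cv2.resize(d['color'][cy-25:cy+25,cx-25:cx+25][...,::-1],None,fx=8,fy=8,interpolation=cv2.INTER_CUBIC)
cv2.imwrite('pics/v2.png',np.hstack([f(b,317,160),f(a,243,178)]))
g=b['color'].astype(int).mean(2).astype(int);c=b['color'].astype(int)
np.set_printoptions(linewidth=250);print(g[156:180,303:332])
E
```

```text
7.2 [0.5476 0.156  0.1459] F [ 0.6  0.5 10. ] T [ 0.055  0.216 -0.019] 0.015340601558346444 jaw 117.49 q6 -1.838
[[218 218 218 218 220 220 220 192 109  27   6  22  34  35  51  64  37  16  14  23  64 153 215 222 220 219 218 219 219]
 [218 218 219 219 218 218 212 181  99  24   9  29  39  36  52  63  42  18  16  21  52 129 196 215 220 219 219 218 218]
 [218 219 219 219 215 205 188 155  83  19  10  29  39  36  51  64  44  23  19  21  39  92 158 197 213 219 218 218 218]
 [219 218 219 217 205 185 169 141  77  20   7  24  34  33  49  65  54  43  40  47  78 124 160 178 195 211 219 220 218]
 [218 219 219 212 192 171 164 140  78  20   6  14  21  23  38  61  70  78  91 109 135 161 169 170 177 198 216 220 218]
 [218 219 218 205 177 166 165 141  77  19   2  10  18  26  42  75 107 128 146 160 167 171 170 169 169 185 208 218 219]
 [219 219 217 194 160 161 161 131  70  29  25  36  51  72 103 132 158 165 169 173 171 170 170 168 161 165 193 215 219]
 [219 221 216 181 136 140 137 105  73  75  92 104 117 135 156 165 169 170 171 171 170 171 169 160 142 144 189 220 220]
 [224 228 220 177 124 107  98  92 1
[... 1169 characters left out ...]
197 191 193 177 149 122 109 108 110 110 109 109 106 105 110 115 121 133 149 160 185 216 237 240 239 236]
 [211 229 230 226 238 242 237 216 190 171 162 166 163 158 157 153 149 156 169 179 188 203 219 236 239 240 240 239 234]
 [156 190 215 233 242 244 244 243 242 237 229 226 218 210 208 207 206 214 231 240 240 239 240 241 240 239 239 238 216]
 [121 137 166 199 226 238 241 243 244 243 242 242 241 240 240 240 240 241 242 242 242 241 241 240 239 237 235 222 186]
 [128 119 124 144 175 209 231 238 241 242 242 242 242 242 241 241 241 241 241 240 240 239 240 238 233 223 210 185 144]
 [175 144 123 118 129 153 186 215 233 239 241 240 241 241 240 240 241 240 241 240 239 238 232 220 200 187 183 171 136]]
```

View pics/v2.png

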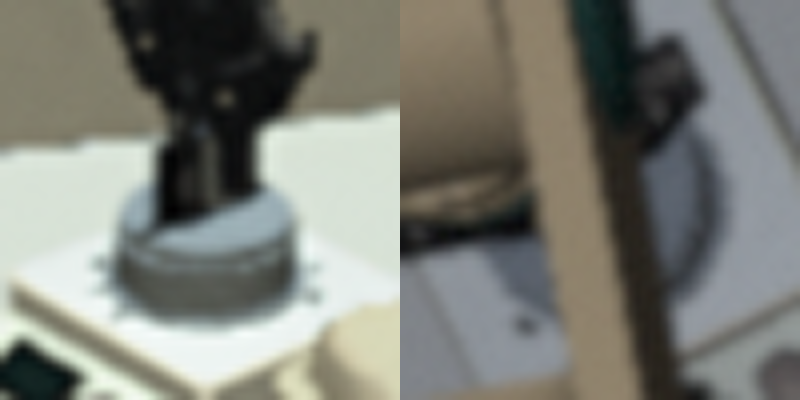

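The lid now sits on the collar. The flange front edge is at about (317,166) in the side view and no gap shows above the collar. The side load is gone and 10 N of down push remains. I'll try a small clockwise turn, since the lid turns only if it is home.

Emit:
servo_tool:
  moves:
    - [0, 0.003, 0, 0.01, -1]
    - [0, 0.003, 0, 0.02, -1]
    - [0, 0.003, 0, 0.03, -1]
    - [0, 0.003, 0, 0.04, -1]
    - [0, 0.003, 0, 0.04, -1]

```text
t: 7.8
tcp_pos: [0.5479, 0.1557, 0.1459]
tcp_rot: [-1.025, -1.468, 1.462]
wrist_force: [0.0, -1.4, 12.9]
opening: 0.0154
```

```bash
python3 st.py
```

```text
7.8 [0.5479 0.1557 0.1459] F [ 0.  -1.4 12.9] T [-0.193  0.36  -0.093] 0.015385722885207233 jaw 110.23 q6 -1.712
```

Emit:
servo_tool:
  moves:
    - [0, 0, 0, 0.012, -1]
    - [0, 0, 0, 0.025, -1]
    - [0, 0, 0, 0.037, -1]
    - [0, 0, 0, 0.05, -1]
    - [0, 0, 0, 0.06, -1]
    - [0, 0, 0, 0.07, -1]
    - [0, 0, 0, 0.07, -1]

```text
t: 8.5
tcp_pos: [0.5479, 0.1559, 0.1458]
tcp_rot: [-1.146, -1.311, 1.304]
wrist_force: [0.5, 0.2, 12.7]
opening: 0.015
```

```bash
python3 st.py
```

```text
8.5 [0.5479 0.1559 0.1458] F [ 0.5  0.2 12.7] T [-0.062  0.202  0.057] 0.014958536173967862 jaw 97.66 q6 -1.492
```

Emit:
servo_tool:
  moves:
    - [0, 0, 0, 0.012, -1]
    - [0, 0, 0, 0.025, -1]
    - [0, 0, 0, 0.037, -1]
    - [0, 0, 0, 0.047, -1]
    - [0, 0, 0, 0.056, -1]
    - [0, 0, 0, 0.056, -1]
    - [0, 0, 0, 0.056, -1]

```text
t: 9.2
tcp_pos: [0.5479, 0.1557, 0.1459]
tcp_rot: [-1.232, -1.182, 1.175]
wrist_force: [0.4, -0.8, 11.5]
opening: 0.0151
```

```bash
python3 st.py;python3 - <<'E'
from h import *;import pickle
a=cams.get_image('top');b=cams.get_image('side');pickle.dump((a,b),open('im3.pkl','wb'))
f=lambda d,cx,cy:cv2.resize(d['color'][cy-25:cy+25,cx-25:cx+25][...,::-1],None,fx=8,fy=8,interpolation=cv2.INTER_CUBIC)
cv2.imwrite('pics/v3.png',np.hstack([f(b,317,160),f(a,243,178)]))
c=np.array([.5467,.155])
for n,ang in(('slotF',180),('dotF',150),('barF',120),('slotB',0),('dotB',-30)):
    t=np.radians(27.45+ang);P=[*(c+.0545*np.array([np.cos(t),np.sin(t)])),.08];A=[*(c+.038*np.array([np.cos(t),np.sin(t)])),.118]
    print(n,'side mark',((proj(b,P)[0]-[292,135]+.5)*8).round(),'arrow at',((proj(b,A)[0]-[292,135]+.5)*8).round(),'top',((proj(a,P)[0]-[218,153]+.5)*8+[400,0]).round(),((proj(a,A)[0]-[218,153]+.5)*8+[400,0]).round())
E
```

```text
9.2 [0.5479 0.1557 0.1459] F [ 0.4 -0.8 11.5] T [-0.168  0.203  0.074] 0.015117961350747082 jaw 87.61 q6 -1.317
slotF side mark [121. 325.] arrow at [146. 242.] top [668. 332.] [630. 283.]
dotF side mark [ 96. 299.] arrow at [129. 225.] top [596. 348.] [579. 294.]
barF side mark [101. 272.] arrow at [132. 206.] top [526. 326.] [529. 279.]
slotB side mark [292. 253.] arrow at [267. 194.] top [541.  83.] [539. 104.]
dotB side mark [319. 278.] arrow at [286. 210.] top [612.  68.] [590.  93.]
```

View pics/v3.png

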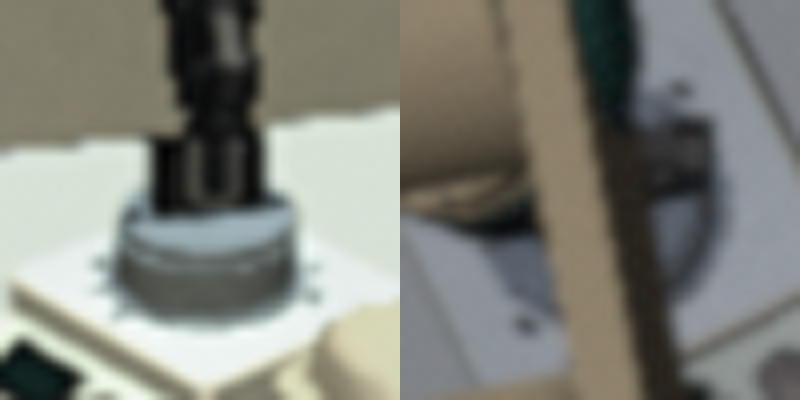

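```bash
python3 - <<'E'
from h import *;import pickle
np.set_printoptions(linewidth=250)
print('effort',r.get_obs()['effort'].round(3))
for nm in('im2','im3'):
    a,b=pickle.load(open(nm+'.pkl','rb')); g=b['color'].astype(float).mean(2)
    row=lambda u:(lambda col:[ (150+i+(90-col[i])/(col[i+1]-col[i])) for i in range(4,17) if col[i]<90<=col[i+1]][:1])(g[150:170,u])
    us=list(range(310,326)); e=[row(u) for u in us]
    print(nm,[(u,round(x[0],1)) for u,x in zip(us,e) if x])
    for yaw in(27,7,2,-2.5,-7,-12):
        t=np.radians(yaw);c=np.array([.547,.155]);ax=np.array([np.cos(t),np.sin(t)]);ay=np.array([-ax[1],ax[0]])
        q=[proj(b,[*(c+s*.028*ax-.008*ay),.118])[0].round(1).tolist() for s in(-1,1)]; print(yaw,q)
E
```

```text
effort [  0.271 -37.078 -28.791   0.216  -0.253   0.085]
im2 [(311, np.float64(163.5)), (312, np.float64(163.2)), (313, np.float64(163.0)), (314, np.float64(162.8)), (315, np.float64(162.6)), (316, np.float64(162.3)), (317, np.float64(161.8)), (318, np.float64(161.3)), (319, np.float64(160.5)), (320, np.float64(160.2)), (321, np.float64(160.0)), (322, np.float64(159.7)), (323, np.float64(159.2))]
27 [[313.2, 164.7], [324.5, 160.2]]
7 [[311.3, 163.9], [325.2, 161.4]]
2 [[310.9, 163.6], [325.2, 161.7]]
-2.5 [[310.6, 163.3], [325.2, 162.0]]
-7 [[310.4, 163.1], [325.1, 162.3]]
-12 [[310.2, 162.8], [325.0, 162.6]]
im3 [(311, np.float64(161.6)), (312, np.float64(161.8)), (313, np.float64(161.7)), (314, np.float64(161.6)), (315, np.float64(161.6)), (316, np.float64(161.6)), (317, np.float64(161.4)), (318, np.float64(161.2)), (319, np.float64(161.0)), (320, np.float64(160.8)), (321, np.float64(160.8)), (322, np.float64(160.9)), (323, np.float64(160.8)), (324, np.float64(160.6)), (325, np.float64(160.3))]
27 [[313.2, 164.7], [324.5, 160.2]]
7 [[311.3, 163.9], [325.2, 161.4]]
2 [[310.9, 163.6], [325.2, 161.7]]
-2.5 [[310.6, 163.3], [325.2, 162.0]]
-7 [[310.4, 163.1], [325.1, 162.3]]
-12 [[310.2, 162.8], [325.0, 162.6]]
```

In the side image the bar slope is -0.085, against -0.089 predicted for a 30° twist, so the lid really turned with the gripper. The jaw turned 29.9° and stays pressed on a hard stop. I'll hold briefly, check stability and bystanders, then hand in.

Emit:
servo_tool:
  moves:
    - [0, 0, 0, 0, -1]
    - [0, 0, 0, 0, -1]
    - [0, 0, 0, 0, -1]
    - [0, 0, 0, 0, -1]
    - [0, 0, 0, 0, -1]

```text
t: 9.8
tcp_pos: [0.5479, 0.1557, 0.1459]
tcp_rot: [-1.232, -1.182, 1.175]
wrist_force: [0.5, -0.3, 12.1]
opening: 0.0151
```

```bash
python3 st.py; python3 - <<'E'
from h import *;import pickle
a0,b0=pickle.load(open('im0.pkl','rb'));a=cams.get_image('top');b=cams.get_image('side')
for n,d,e,boxes in(('top',a0,a,dict(pad=(155,205,188,240),pen=(200,205,220,252),dish=(252,222,276,246),calc=(434,208,478,240),twz=(418,202,440,244),cup=(385,130,412,156),red=(410,157,434,180),cyl=(240,68,284,98),rack=(140,78,224,128))),('side',b0,b,dict(pad=(262,153,288,169),pen=(256,173,290,180),dish=(267,192,288,205),mill=(283,172,318,202),calc=(304,304,352,348)))):
    for k,(x,y,X,Y) in boxes.items():
        D=np.abs(d['color'][y:Y,x:X].astype(int)-e['color'][y:Y,x:X]).max(2);print(n,k,'n>40:',(D>40).sum(),end='; ')
E
```

```text
9.8 [0.5479 0.1557 0.1459] F [ 0.5 -0.3 12.1] T [-0.199  0.249  0.051] 0.015064733284515717 jaw 87.61 q6 -1.317
top pad n>40: 0; top pen n>40: 423; top dish n>40: 26; top calc n>40: 0; top twz n>40: 0; top cup n>40: 0; top red n>40: 0; top cyl n>40: 0; top rack n>40: 0; side pad n>40: 0; side pen n>40: 0; side dish n>40: 0; side mill n>40: 0; side calc n>40: 0;
```

```bash
python3 -c "
from bench import ticket
print(ticket.finish_job())"
```

```text
the job is handed in; nothing more can be done
None
```

I took the lid by its bar, entered its lugs in the slots and pushed it home. I then turned it 29.9° clockwise to the pulse dot and handed in at about 10 s, still gripping it and pressing down with about 12 N. The lid never went near the 60° click.

**Last checks**
- **Home:** the lid met a hard stop at TCP z = 0.146, where 0.1457 was expected. It then turned freely, which it can only do when home.
- **Twist:** the bar's slope in the side image was -0.085, against -0.089 predicted at the dot, so the lid turned with the gripper. The pose held steady over the last half second.
- **Switch torque:** the twisting torque rose by about 0.15 N m between 7° and 20°. That fits the ring's spring, but the absolute reading is only 0.05–0.07 N m, so I count it as supporting evidence only. I could not read `pulse_switch` or `lid_gauge` directly, and the gauge pin was hidden by the gripper.
- **Bystanders:** nothing moved in the views I compared. The top view differed at the pen and dish, which I put down to the arm blocking the view, as neither changed in the side view.

**Did not quite agree**
- **Height in the image:** the lid looks about 1 px (3–4 mm) higher in the side images than the arm's pose predicts, both hovering and seated. I trusted the hard stop and the free turn instead.
- **Side load:** the first push home gave a brief 13 N side load. I cleared it by shifting about 1 mm.

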